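# Lay out the soldering place

## Task

Lay out the soldering place on the pale grey solder board: first lay the fire brick flat in the middle of the board, crosswise, so that its long sides run parallel to the board's short edges, then stand the clay crucible upright on the middle of the brick. Stand the amber dropper bottle upright on the board at the end nearer the black pocket scale and the white black-capped bottle (the one standing out on the open bench, not the one back under the organiser) at the other end, each level with the crucible and midway between the brick and that end of the board. Leave the scale and the striped mug where they stand.

Things in the scene. Friction and masses are not known exactly. Their poses are not given: they have to be found in the camera images.
- board: pale grey soldering board with dark scorch spots, fixed on the bench, lying flat, 172 x 250 x 16 mm (its x, y, z). Origin at the centre of its underside; its top is 16 mm above the origin. x runs along the short edges (away from the robot, within about 0.25 rad), y along the long edges (to the robot's left); its two ends are the short edges at y = -125 and +125 mm.
- brick: soft pale grey fire brick, loose, 58 x 115 x 40 mm (x, y, z), about 0.13 kg. Origin at the centre of its underside; y runs along its long side; it lies flat. In place it covers y = -29 to +29 mm of the board, so 96 mm of board is free on either side.
- crucible: small round open clay-red crucible, loose, 44 mm outer diameter, 34 mm high, wall 4 mm, sides straight from 5 mm up. Origin at the centre of its underside, z up.
- dropper_bottle: amber round dropper bottle with a black teat, loose, 102 mm high; its body is 33 mm in diameter and straight from the foot to about 62 mm up, narrower above; because of the tall teat it is best gripped high on the body, 50 to 60 mm up, so that the teat stays clear of the palm. Origin at the centre of its underside, z up.
- white_bottle: round white bottle with a wide black cap, loose, 35 mm in diameter over its whole height of 81 mm (cap from 52 mm up). It stands out on the open bench to the left or right of the solder board; a similar bottle standing far back under the pine organiser is a fixture and not meant. Origin at the centre of its underside, z up.
- pocket_scale: black wedge-shaped pocket scale, 73 x 74 x 44 mm, standing behind the board to the left or to the right; it tells which end the dropper bottle belongs to, and is not to be moved. Origin at the centre of its underside.
- mug: white mug with green stripes, 86 mm in diameter, 115 mm over the handle, 95 mm high, standing behind the board on the side away from the scale; not to be moved. Origin at the middle of its underside's extent, handle included.
Mind the look-alikes: they are no part of the job. What is shaped like the dropper_bottle but pink, turquoise or yellow is not meant.

How it is judged:
On the way, in this order (a step that is already met when the one before it is completed fails the run):
1. the fire brick lies crosswise in the middle of the solder board (x of brick in the frame of board between -0.015 and 0.015 m and y of brick in the frame of board between -0.015 and 0.015 m and z of brick in the frame of board between 0.011 and 0.021 m and angle between the y axis of brick and the x axis of board, either way round below 0.17 rad and angle between brick's own z axis and vertical below 0.08 rad), for 0.2 s.
2. the crucible stands on the middle of the brick (all of step 1 and horizontal distance between crucible and brick below 0.012 m and z of crucible in the frame of brick between 0.035 and 0.045 m and angle between crucible's own z axis and vertical below 0.08 rad), for 0.2 s.
At the end, for the whole second after the job is handed in: Brick flat on the board, centred within 15 mm, square within 0.17 rad; crucible upright on it within 12 mm of its middle; dropper bottle upright on the board on the scale's side, white bottle on the other, 77 mm (16 mm off at most) from the board's centre, 18 mm from its long midline; all at rest (all of step 2 and ((y of pocket_scale in the frame of board above 0 m and (x of dropper_bottle in the frame of board between -0.018 and 0.018 m and y of dropper_bottle in the frame of board between 0.061 and 0.093 m and z of dropper_bottle in the frame of board between 0.011 and 0.021 m and angle between dropper_bottle's own z axis and vertical below 0.08 rad) and (x of white_bottle in the frame of board between -0.018 and 0.018 m and y of white_bottle in the frame of board between -0.093 and -0.061 m and z of white_bottle in the frame of board between 0.011 and 0.021 m and angle between white_bottle's own z axis and vertical below 0.08 rad)) or (y of pocket_scale in the frame of board below 0 m and (x of dropper_bottle in the frame of board between -0.018 and 0.018 m and y of dropper_bottle in the frame of board between -0.093 and -0.061 m and z of dropper_bottle in the frame of board between 0.011 and 0.021 m and angle between dropper_bottle's own z axis and vertical below 0.08 rad) and (x of white_bottle in the frame of board between -0.018 and 0.018 m and y of white_bottle in the frame of board between 0.061 and 0.093 m and z of white_bottle in the frame of board between 0.011 and 0.021 m and angle between white_bottle's own z axis and vertical below 0.08 rad))) and linear speed of each of brick, crucible, dropper_bottle, white_bottle below 0.02 m/s and angular speed of each of brick, crucible, dropper_bottle, white_bottle below 0.2 rad/s); the robot touches nothing.
It fails at once if the pocket scale was moved by more than 20 mm (distance of pocket_scale from where it was at the start of the episode above 0.02 m).
It fails at once if the mug was moved by more than 20 mm (distance of mug from where it was at the start of the episode above 0.02 m).
It also fails if it takes over 120 s, if anything falls off the work surface, if the arm or the gripper's body presses on something with over 40 N, if the wrist force passes 120 N, or if a joint passes its speed limit or range.

## Robot

A 6-joint arm with a two-finger parallel gripper is mounted at the origin on a cart in front of the work surface, level with it; the furniture and walls round the work are solid. World frame = base frame: x ahead of the robot, y to its left, z up, the work surface at z = 0. Lengths are in m, angles in rad, forces in N, time in s.
With the tool pointing down it reaches from about 0.35 to 0.775 m from the base axis. Payload 7.3 kg.
Tool frame: the origin (TCP) lies at the very end of the fingers, on their centre line; the grasp point (between the pads) lies 19 mm behind it; z points along the fingers, y is the line along which they close (so a half turn about z gives the same grasp; the last joint's range is limited). The gripper opens to 92 mm and grips with 3 to 60 N. Pads are 19 mm wide; open, the fingers measure 130 mm over their backs; the gripper's body (75 mm by 190 mm) begins 47 mm behind the grasp point.
Start: joints at [1.031, 0.342, 1.524, -0, 1.275, -0.146], TCP at [0.201, 0.485, 0.227] pointing down, gripper open.
Joint ranges: [-2.53, 2.53], [-0.77, 2.02], [0.04, 2.7], [-1, 4.14], [0.28, 2.66], [-3.11, 3.11]. Speed limits (rad/s): [2.57, 2.57, 3.14, 3.14, 3.14, 3.14].

## Interface

Orientations are given as [roll, pitch, yaw] about the fixed x, y, z axes, in that order (R = Rz(yaw) Ry(pitch) Rx(roll)).
In Python, from cell import robot gives the robot as it stands.
- The arm moves only by the tool apply_moves, never from a script. Its argument "rows" is a list of rows, each an object with "xyz": the shift along the tool's x, y, z in mm, a list of three; "turn": the turn about the tool's z in rad. A call has 1 to 10 rows; each row shifts and turns the commanded pose from where the row before left it, along the tool's axes as they then stand; what a row does not reach is not made up. A row lasts 1/8 s, in which the tool goes at most 62.5 mm and 10.7 degrees, less where a joint would pass 70% of its speed; a pose out of reach is approached as far as the arm can. A call with a gripper value outside its range is refused whole. "gripper" is the opening, from 0 (shut) to 1 (fully open), set as the call begins (left out, the last holds). The fingers move at their own pace and stop on an object; "newtons" is the grip in N (left out, the last holds). Time passes only in rows, so rows that do not move let the fingers close. It gives the time, the measured TCP pose, the force and the opening at its end, in the units of the state.
- robot.observe(): the state, without advancing time (a new reading comes with each control period).
- robot.read_camera(name): name is "scene" or "top" or "wrist"; returns a dict with "frame" (384x512x3 uint8, blue, green, red), "mtx" (3x3 intrinsics, pixels), "distortion" ([k1, k2, p1, p2, k3] as OpenCV has them; the pictures are not rectified), "R" (3x3) and "t" (3): a world point X has camera coordinates R X + t; the wrist camera has in their place "T_tool_cam" (4x4, takes a point from camera to tool coordinates, whose origin is the TCP and whose axes are the flange's). Camera axes: x right, y down, z forward; pixel columns grow to the right and rows downward; lengths in m; the calibration is good to about 2 mm. A picture is of the moment at which its call begins: read the wrist's pose just before it. There is no depth.
- robot.hand_in(): hands the job in, once; it reports no verdict.
The state is a dict: "time": time; "qpos": joint angles; "qvel": joint speeds; "joint_efforts": joint torques, N m; "tool_pos": TCP position; "tool_rot": TCP orientation; "contact_force": force on the tool from outside, world axes, zero at the start; "torque": the same for the moment, N m; "opening": finger opening in m.
Only numpy, scipy, OpenCV 4.12 (cv2) and the standard library are available. Lean on these libraries where they do the work, as an engineer would, in place of code of your own. Each camera call takes 0.05 s, during which the arm holds its last target. There are 200 camera calls.

## Working session

There is one attempt and no reset: what is moved stays moved. The work goes in short steps, Python scripts to look and compute and a tool call to move; the robot and the scene stay as the last step left them, time stands still between calls to the robot, and variables do not carry over. Pictures are saved under pics/ and viewed, on a budget of 14 in all, crops included, one or two more only if the job needs it, and the job is handed in when it is done.

Besides the shell and the picture viewer there is one more tool, called as name(argument=value, ...) on one line, values as JSON. apply_moves: Moves the arm, as the interface text tells. Its arguments: {"type":"object","properties":{"rows":{"type":"array"},"gripper":{"type":"number"},"newtons":{"type":"number"}},"required":["rows"]}

```bash
mkdir -p pics; cat > h.py <<'E'
import cv2, numpy as np
from cell import robot
from scipy.spatial.transform import Rotation as Ro
def cam(n):
    s=robot.observe(); c=robot.read_camera(n); c['frame']=np.asarray(c['frame']).copy()
    if n=='wrist':
        T=np.eye(4); T[:3,:3]=Ro.from_euler('xyz',s['tool_rot']).as_matrix(); T[:3,3]=s['tool_pos']
        W=T@np.array(c['T_tool_cam']); c['Rw']=W[:3,:3]; c['o']=W[:3,3]
    else:
        R=np.array(c['R']); c['Rw']=R.T; c['o']=-R.T@np.array(c['t'])
    return c
def ray(c,p):
    u=cv2.undistortPoints(np.array(p,float).reshape(-1,1,2),np.array(c['mtx']),np.array(c['distortion'],float)).reshape(-1,2)
    return np.c_[u,np.ones(len(u))]@c['Rw'].T
def onz(c,p,z):
    d=ray(c,p); return c['o']+d*((z-c['o'][2])/d[:,2])[:,None]
def proj(c,X):
    R=c['Rw'].T; t=-R@c['o']
    return cv2.projectPoints(np.array(X,float).reshape(-1,1,3),cv2.Rodrigues(R)[0],t,np.array(c['mtx']),np.array(c['distortion'],float))[0].reshape(-1,2)
E
python3 - <<'E'
from h import *
for n in('scene','top'):
    c=cam(n); cv2.imwrite(f'pics/{n}0.png',cv2.resize(c['frame'],(800,600),interpolation=cv2.INTER_CUBIC)); cv2.imwrite(f'{n}raw.png',c['frame']); print(n,c['o'].round(3),c['Rw'][:,2].round(2))
print(robot.observe())
E
```

```text
scene [-0.453 -0.616  0.738] [ 0.74  0.44 -0.52]
top [ 0.34  -0.044  1.277] [ 0.15  0.02 -0.99]
{'time': 0.1, 'qpos': array([ 1.03098665e+00,  3.42650858e-01,  1.52491612e+00,  1.24340394e-06,
        1.27539712e+00, -1.46003712e-01]), 'qvel': array([-0.00113109, -0.00279408, -0.00121373, -0.00015243,  0.00059725,
        0.00060841]), 'joint_efforts': array([ 9.89462606e-04, -4.32005095e+01, -2.44693565e+01,  7.18615344e-02,
        5.25907287e-02,  3.40650260e-06]), 'tool_pos': array([0.20123944, 0.4845099 , 0.22611747]), 'tool_rot': array([-3.14023597e+00, -2.00701762e-04,  2.74778619e+00]), 'contact_force': array([0.16226985, 0.17877563, 0.29603567]), 'torque': array([ 0.06215165, -0.05561382, -0.02303185]), 'opening': 0.09181073361672809}
```

View pics/scene0.png

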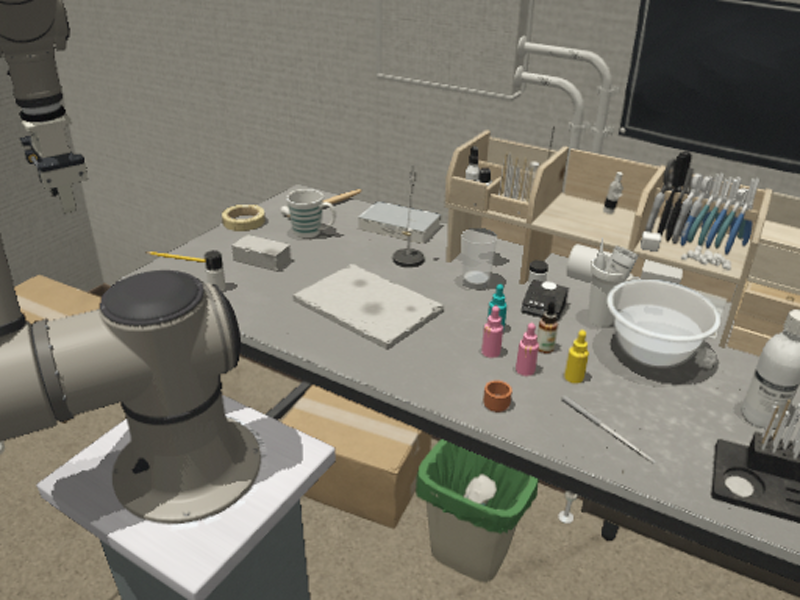

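View pics/top0.png

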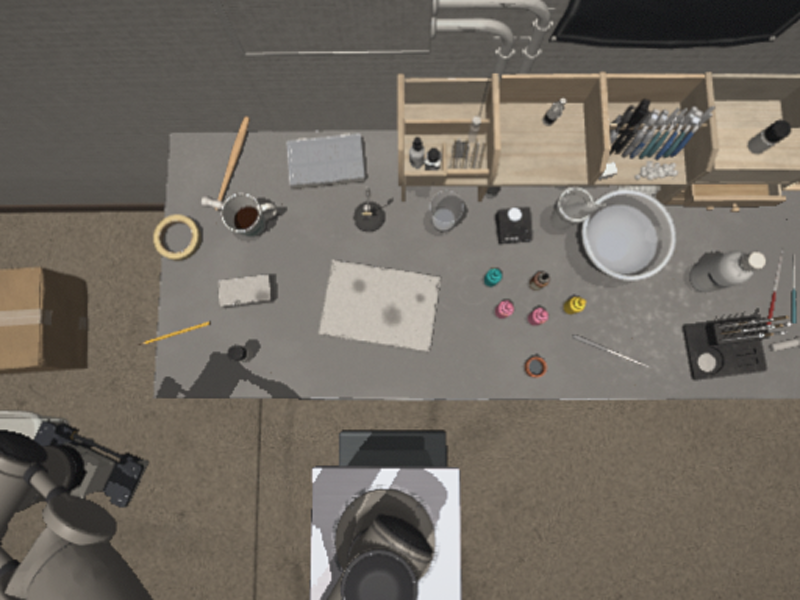

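The scene view shows the white bottle at (213,265), the brick at (262,252) and the board at (368,303). The amber dropper is at (548,328), the crucible at (497,396), the scale at (545,298) and the mug at (305,212).

Possible mix-ups, in top-view pixels:
- **Dropper:** amber with black teat at (540,280) is the one I want. The others are turquoise (494,276), pink (505,308) and (539,315), and yellow (577,303).
- **White bottle:** the open-bench one at (237,352) is the one I want. Others stand under the organiser, at scene (538,270) and (485,175).
- **Brick:** (245,290) is the one I want, not the grey box at (327,160).
- **Crucible:** the red ring at (535,366) is the one I want, not the tape ring at (177,237).

The scale is on the right (−y), so the dropper goes to the −y end and the white bottle to the +y end.

```bash
python3 - <<'E'
from h import *
c=cam('top'); f=c['frame']; hsv=cv2.cvtColor(f,cv2.COLOR_BGR2HSV); k=.64
def quad(x0,y0,x1,y1,z,thr):
    x0,y0,x1,y1=[int(v*k) for v in(x0,y0,x1,y1)]
    g=cv2.GaussianBlur(f[y0:y1,x0:x1],(3,3),0).min(2)
    t,m=cv2.threshold(g,0,255,cv2.THRESH_OTSU)
    m=cv2.morphologyEx(m,cv2.MORPH_CLOSE,np.ones((9,9)))
    q=max(cv2.findContours(m,0,2)[0],key=cv2.contourArea)
    P=onz(c,q.reshape(-1,2)+[x0,y0],z)[:,:2]
    r=cv2.minAreaRect((P*1000).astype(np.float32)); print('quad',t,r)
quad(305,250,455,360,.016,0); quad(205,262,285,320,.04,0)
pts={'white':((237,352),.081),'dropper':((540,277),.1),'cruc':((535,366),.034),'turq':((494,274),.1),'pink1':((505,307),.1),'pink2':((539,314),.1),'yel':((577,302),.1),'scale':((514,225),.04),'mug':((246,213),.09),'stand':((368,215),0),'glass':((447,212),.04)}
for n,(p,z) in pts.items(): print(n,onz(c,[np.array(p)*k],z)[0].round(3))
x0,y0,w,h=[int(v*k) for v in(460,230,160,170)]
a=cv2.resize(f[y0:y0+h,x0:x0+w],None,fx=3.6,fy=3.6,interpolation=cv2.INTER_CUBIC)
x0,y0=[int(v*k) for v in(180,240)]
b=cv2.resize(f[y0:y0+h,x0:x0+w],None,fx=3.6,fy=3.6,interpolation=cv2.INTER_CUBIC)
cv2.imwrite('pics/crop1.png',np.hstack([a,b]))
E
```

```text
quad 148.0 ((503.6625671386719, 14.936332702636719), (246.41761779785156, 168.5308837890625), 80.99867248535156)
quad 142.0 ((534.560302734375, 314.6024169921875), (56.63118362426758, 111.47319793701172), 7.025396347045898)
white [0.395 0.31  0.081]
dropper [ 0.55  -0.324  0.1  ]
cruc [ 0.367 -0.322  0.034]
turq [ 0.556 -0.229  0.1  ]
pink1 [ 0.487 -0.25   0.1  ]
pink2 [ 0.472 -0.319  0.1  ]
yel [ 0.497 -0.399  0.1  ]
scale [ 0.678 -0.285  0.04 ]
mug [0.694 0.3   0.09 ]
stand [0.714 0.042 0.   ]
glass [ 0.708 -0.137  0.04 ]
```

View pics/crop1.png

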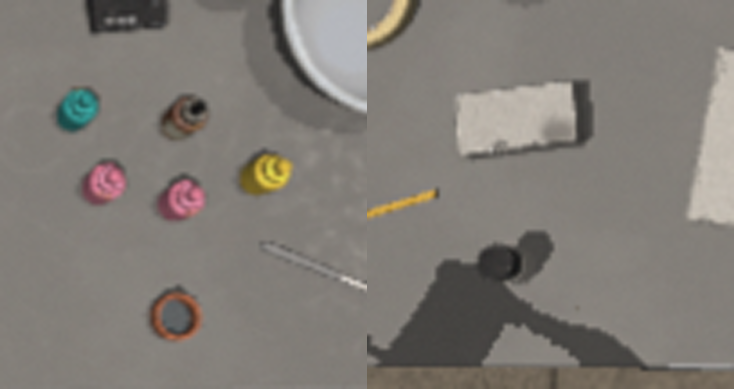

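The left crop confirms the choice: the amber bottle with the black teat is at crop (188,112), with turquoise, two pinks and yellow around it. The right crop shows the brick and the black cap at (500,262). I'll move over the brick for a close look.

```bash
cat >> h.py <<'E'
def go(x,y,z,yaw=None):
    s=robot.observe(); R=Ro.from_euler('xyz',s['tool_rot']).as_matrix()
    d=R.T@(np.array([x,y,z])-s['tool_pos'])*1000
    t=0 if yaw is None else (s['tool_rot'][2]-yaw+np.pi)%(2*np.pi)-np.pi
    print('shift',d.round(1),'turn',round(t,3),'q6',s['qpos'][5].round(2))
E
python3 -c "
from h import *
go(.50,.315,.24,1.693)"
```

```text
shift [-340.9  -42.   -13.8] turn 1.055 q6 -0.15
```

apply_moves(rows=[{"xyz": [-43, -5, -2], "turn": 0}, {"xyz": [-43, -5, -2], "turn": 0}, {"xyz": [-43, -5, -2], "turn": 0}, {"xyz": [-43, -5, -2], "turn": 0}, {"xyz": [-43, -5, -2], "turn": 0}, {"xyz": [-43, -5, -2], "turn": 0}, {"xyz": [-43, -5, -2], "turn": 0}, {"xyz": [-40, -7, 0], "turn": 0}, {"xyz": [0, 0, 0], "turn": 0.175}, {"xyz": [0, 0, 0], "turn": 0.175}])

```text
time: 1.4
tool_pos: [0.5006, 0.3146, 0.24]
tool_rot: [-3.141, -0.001, 2.391]
contact_force: [-0.0, 0.6, -0.4]
opening: 0.092
```

apply_moves(rows=[{"xyz": [0, 0, 0], "turn": 0.175}, {"xyz": [0, 0, 0], "turn": 0.175}, {"xyz": [0, 0, 0], "turn": 0.175}, {"xyz": [0, 0, 0], "turn": 0.18}, {"xyz": [0, 0, 0], "turn": 0}, {"xyz": [0, 0, 0], "turn": 0}])

```text
time: 2.15
tool_pos: [0.5001, 0.3152, 0.2405]
tool_rot: [-3.141, 0.0, 1.696]
contact_force: [0.0, -0.2, 0.2]
opening: 0.0919
```

```bash
python3 - <<'E'
from h import *
c=cam('wrist'); f=c['frame']; s=robot.observe(); print(s['tool_pos'],s['tool_rot'],c['o'],c['Rw'][:,2])
cv2.imwrite('pics/w1.png',f)
for n,p in dict(brick=(.5346,.3146,.04),white=(.395,.31,.081),board=(.504,.015,.016)).items(): print(n,proj(c,[p]))
E
```

```text
[0.50014825 0.31518993 0.24060471] [-3.14136488e+00  3.38283835e-05  1.69565297e+00] [0.49153665 0.3945104  0.39886911] [ 0.03708582 -0.29436961 -0.95497182]
brick [[283.51096712 167.98172185]]
white [[140.82143862 164.3738373 ]]
board [[227.46836836 370.24145545]]
```

View pics/w1.png

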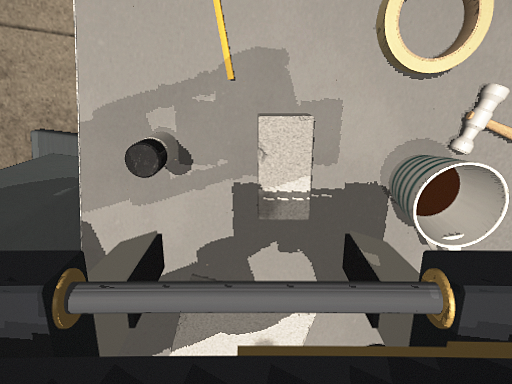

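The wrist view shows the brick's top face with corners near (258,115), (313,115), (310,219) and (259,219). The white bottle's black cap is at (146,158), and the mug stands clear at (445,200). Next I'll cast the brick corners onto z=0.04.

```bash
python3 - <<'E'
from h import *
c=cam('wrist')
P=onz(c,[(259,115),(313,115),(310,219),(259,219)],.04)[:,:2]; print(P.round(4),P.mean(0)); e=P[1]-P[0];print(np.linalg.norm(e), np.linalg.norm(P[3]-P[0]),np.arctan2(*(P[3]-P[0])[::-1]),np.arctan2(*(P[2]-P[1])[::-1]),np.arctan2(*e[::-1]))
print('white',onz(c,[(146,158)],.081))
m=cv2.inRange(c['frame'][90:240,230:340],(140,140,140),(255,255,255)); q=max(cv2.findContours(m,0,2)[0],key=cv2.contourArea).reshape(-1,2)+[230,90]
print(cv2.minAreaRect((onz(c,q,.04)[:,:2]*1000).astype(np.float32)))
go(P[:,0].mean(),P[:,1].mean(),.10)
E
```

```text
[[0.5012 0.3665]
 [0.5561 0.3734]
 [0.5732 0.2601]
 [0.5162 0.2528]] [0.53666757 0.31318676]
0.05537797944688469 0.1146833779318112 -1.4394423105620622 -1.4213942413644383 0.12479978315185729
white [[0.39965206 0.31684984 0.081     ]]
((549.0523071289062, 330.33673095703125), (89.74004364013672, 81.79161071777344), 7.232528209686279)
shift [ -6.5  36.  140.6] turn 0 q6 0.31
```

apply_moves(rows=[{"xyz": [-6, 36, 40]}, {"xyz": [0, 0, 50]}, {"xyz": [0, 0, 45]}, {"xyz": [0, 0, 40]}, {"xyz": [0, 0, 30]}, {"xyz": [0, 0, 25]}, {"xyz": [0, 0, 0]}, {"xyz": [0, 0, 0]}])

```text
invalid input at $.rows[0]: expected keys xyz, turn
```

apply_moves(rows=[{"xyz": [0, 0, 0]}, {"xyz": [0, 0, 0]}, {"xyz": [0, 0, 0]}, {"xyz": [0, 0, 0]}, {"xyz": [0, 0, 0]}, {"xyz": [0, 0, 0]}, {"xyz": [0, 0, 0]}, {"xyz": [0, 0, 0]}], gripper=0.4, newtons=20)

```text
invalid input at $.rows[0]: expected keys xyz, turn
```

apply_moves(rows=[{"xyz": [0, 0, -15]}, {"xyz": [0, 0, -25]}, {"xyz": [0, 0, -30]}, {"xyz": [0, 0, -30]}, {"xyz": [0, 0, 0]}])

```text
invalid input at $.rows[0]: expected keys xyz, turn
```

```bash
python3 - <<'E'
from h import *
go(.504,.015,.14,2.985)
# board corner refinement, subpixel line fits from raw top frame
f=cv2.imread('topraw.png'); c=cam('top')
cv2.imwrite('topraw2.png',c['frame'])
x0,y0,x1,y1=[int(v*.64) for v in(305,250,455,360)]
g=cv2.GaussianBlur(f[y0:y1,x0:x1],(3,3),0).min(2); m=cv2.threshold(g,0,255,cv2.THRESH_OTSU)[1]; m=cv2.morphologyEx(m,cv2.MORPH_CLOSE,np.ones((5,5)))
q=max(cv2.findContours(m,0,1)[0],key=cv2.contourArea).reshape(-1,2)+[x0,y0]
P=onz(c,q,.016)[:,:2]*1000
u=(P-[503.7,14.9])@np.array([[.988,.156],[-.156,.988]])
for a in(0,1):
  for sgn in(-1,1):
    h=(84,123)[a]; k=(abs(u[:,a]*sgn-h)<9)&(abs(u[:,1-a])<(84,123)[1-a]-12)
    l=np.polyfit(u[k,1-a],u[k,a],1); print('xy'[a],sgn,l.round(3),k.sum())
E
```

```text
shift [-298.4  -33.4  100.6] turn -1.29 q6 0.31
x -1 [ 6.0000e-03 -8.1872e+01] 63
x 1 [2.0000e-03 8.1254e+01] 62
y -1 [ 1.50000e-02 -1.20544e+02] 41
y 1 [-1.7000e-02  1.2073e+02] 40
```

apply_moves(rows=[{"xyz": [-6, 36, 40], "turn": 0}, {"xyz": [0, 0, 50], "turn": 0}, {"xyz": [0, 0, 45], "turn": 0}, {"xyz": [0, 0, 40], "turn": 0}, {"xyz": [0, 0, 30], "turn": 0}, {"xyz": [0, 0, 25], "turn": 0}, {"xyz": [0, 0, 0], "turn": 0}, {"xyz": [0, 0, 0], "turn": 0}])

```text
time: 3.3
tool_pos: [0.5374, 0.314, 0.0118]
tool_rot: [3.14, -0.001, 1.693]
contact_force: [0.5, -0.3, 1.2]
opening: 0.0919
```

apply_moves(rows=[{"xyz": [0, 0, 0], "turn": 0}, {"xyz": [0, 0, 0], "turn": 0}, {"xyz": [0, 0, 0], "turn": 0}, {"xyz": [0, 0, 0], "turn": 0}, {"xyz": [0, 0, 0], "turn": 0}, {"xyz": [0, 0, 0], "turn": 0}, {"xyz": [0, 0, 0], "turn": 0}, {"xyz": [0, 0, 0], "turn": 0}], gripper=0.4, newtons=20)

```text
time: 4.3
tool_pos: [0.5366, 0.3137, 0.011]
tool_rot: [3.142, -0.0, 1.693]
contact_force: [-2.6, -0.6, 5.2]
opening: 0.0579
```

apply_moves(rows=[{"xyz": [0, 0, -15], "turn": 0}, {"xyz": [0, 0, -25], "turn": 0}, {"xyz": [0, 0, -30], "turn": 0}, {"xyz": [0, 0, -30], "turn": 0}, {"xyz": [0, 0, 0], "turn": 0}])

```text
time: 4.92
tool_pos: [0.5384, 0.3144, 0.1138]
tool_rot: [3.136, -0.002, 1.693]
contact_force: [0.9, 0.9, -0.5]
opening: 0.0579
```

```bash
python3 - <<'E'
from h import *
go(.504,.015,.12,2.985)
E
```

```text
shift [-292.9  -70.5   -7.1] turn -1.292 q6 0.28
```

apply_moves(rows=[{"xyz": [-42, -10, 0], "turn": 0}, {"xyz": [-42, -10, 0], "turn": 0}, {"xyz": [-42, -10, 0], "turn": 0}, {"xyz": [-42, -10, 0], "turn": 0}, {"xyz": [-42, -10, 0], "turn": 0}, {"xyz": [-42, -10, 0], "turn": 0}, {"xyz": [-41, -10, 0], "turn": 0}, {"xyz": [0, 0, 0], "turn": -0.16}, {"xyz": [0, 0, 0], "turn": -0.16}, {"xyz": [0, 0, 0], "turn": -0.16}])

```text
time: 6.18
tool_pos: [0.5023, 0.0141, 0.1098]
tool_rot: [-3.141, -0.001, 2.178]
contact_force: [0.5, -1.3, -0.6]
opening: 0.058
```

apply_moves(rows=[{"xyz": [0, 0, 0], "turn": -0.16}, {"xyz": [0, 0, 0], "turn": -0.16}, {"xyz": [0, 0, 0], "turn": -0.16}, {"xyz": [0, 0, 0], "turn": -0.16}, {"xyz": [0, 0, 0], "turn": -0.17}, {"xyz": [0, 0, 0], "turn": 0}, {"xyz": [0, 0, 0], "turn": 0}, {"xyz": [0, 0, 0], "turn": 0}])

```text
time: 7.18
tool_pos: [0.5028, 0.0143, 0.1105]
tool_rot: [3.141, -0.0, 2.981]
contact_force: [0.5, 0.2, -1.1]
opening: 0.0579
```

```bash
python3 - <<'E'
from h import *
go(.504,.015,.027,2.985)
c=cam('wrist'); cv2.imwrite('pics/w2.png',c['frame'])
E
```

```text
shift [-1.1  0.8 83.5] turn -0.004 q6 -1.53
```

View pics/w2.png

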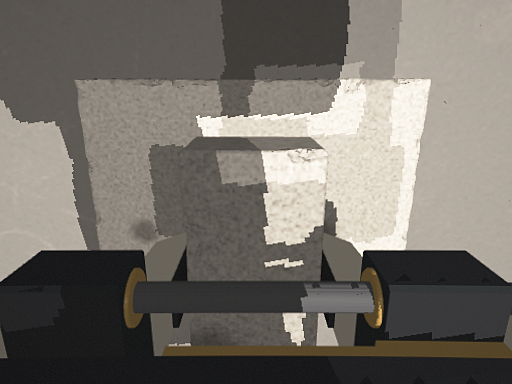

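The wrist view shows the brick held square between the pads. Its top end edge runs (182,150)–(328,150), and the board's short-axis edge corners are at (75,80) and (432,80). Next I'll check the offsets.

```bash
python3 - <<'E'
from h import *
c=cam('wrist'); s=robot.observe()
A=onz(c,[(76,80),(431,80),(98,245)],.016)[:,:2]; B=onz(c,[(184,150),(328,150)],s['tool_pos'][2]+.029)[:,:2]
print(A,B)
th=-.157; R=np.array([[np.cos(th),-np.sin(th)],[np.sin(th),np.cos(th)]])
print('board frame',((A-[.504,.015])@R*1000).round(1),'brick end',((B-s['tool_pos'][:2])@R*1000).round(1))
E
```

```text
[[ 0.40237227 -0.09467843]
 [ 0.44150684  0.14934788]
 [ 0.52699307 -0.11670521]] [[ 0.44391431 -0.00300848]
 [ 0.45259452  0.05115274]]
board frame [[ -83.2 -124.2]
 [ -82.7  122.9]
 [  43.3 -126.5]] brick end [[-55.5 -26.3]
 [-55.4  28.5]]
```

apply_moves(rows=[{"xyz": [-1, 1, 30], "turn": 0}, {"xyz": [0, 0, 25], "turn": 0}, {"xyz": [0, 0, 15], "turn": 0}, {"xyz": [0, 0, 8], "turn": 0}, {"xyz": [0, 0, 4], "turn": 0}, {"xyz": [0, 0, 1], "turn": 0}, {"xyz": [0, 0, 0], "turn": 0}, {"xyz": [0, 0, 0], "turn": 0}])

```text
time: 8.28
tool_pos: [0.5043, 0.0151, 0.0281]
tool_rot: [3.141, 0.001, 2.983]
contact_force: [0.6, 0.3, -1.2]
opening: 0.0579
```

apply_moves(rows=[{"xyz": [0, 0, 0], "turn": 0}, {"xyz": [0, 0, 0], "turn": 0}, {"xyz": [0, 0, 0], "turn": 0}, {"xyz": [0, 0, 0], "turn": 0}, {"xyz": [0, 0, -15], "turn": 0}, {"xyz": [0, 0, -35], "turn": 0}, {"xyz": [0, 0, -45], "turn": 0}, {"xyz": [0, 0, -45], "turn": 0}, {"xyz": [0, 0, -45], "turn": 0}], gripper=0.85)

```text
time: 9.4
tool_pos: [0.5037, 0.0152, 0.2154]
tool_rot: [3.141, 0.001, 2.983]
contact_force: [0.8, -0.1, 0.3]
opening: 0.0782
```

```bash
python3 - <<'E'
from h import *
go(.37,-.25,.22,None)
E
```

```text
shift [  90.1 -283.    -4.8] turn 0 q6 -1.53
```

apply_moves(rows=[{"xyz": [10, -40, 0], "turn": 0}, {"xyz": [11, -42, 0], "turn": 0}, {"xyz": [11, -42, 0], "turn": 0}, {"xyz": [11, -42, 0], "turn": 0}, {"xyz": [11, -42, 0], "turn": 0}, {"xyz": [11, -42, 0], "turn": 0}, {"xyz": [11, -42, 0], "turn": 0}, {"xyz": [9, -38, 0], "turn": 0}, {"xyz": [0, 0, 0], "turn": 0}, {"xyz": [0, 0, 0], "turn": 0}])

```text
time: 10.65
tool_pos: [0.3679, -0.2967, 0.2132]
tool_rot: [3.141, 0.0, 2.982]
contact_force: [0.6, 0.5, 0.3]
opening: 0.0781
```

```bash
python3 - <<'E'
from h import *
c=cam('wrist'); f=c['frame']; s=robot.observe(); print(s['tool_pos'],s['tool_rot'])
cv2.imwrite('pics/w3.png',f)
hsv=cv2.cvtColor(f,cv2.COLOR_BGR2HSV); m=cv2.inRange(hsv,(3,100,50),(16,255,255))
for q in cv2.findContours(m,0,2)[0]:
    if cv2.contourArea(q)>150:
        P=onz(c,q.reshape(-1,2),.034)[:,:2]*1000
        print(cv2.boundingRect(q),P.min(0),P.max(0),cv2.minEnclosingCircle(P.astype(np.float32)))
c=cam('top'); f=c['frame']; cv2.imwrite('topraw3.png',f)
# brick on board: top face
cv2.imwrite('pics/top2.png',cv2.resize(f[150:250,190:300],None,fx=5,fy=5,interpolation=cv2.INTER_CUBIC))
E
```

```text
[ 0.3680913  -0.29642974  0.21311592] [3.14132824e+00 3.34168833e-04 2.98332986e+00]
(204, 146, 43, 46) [ 341.9031975  -347.53095189] [ 388.81996932 -303.27476482] ((365.6591491699219, -324.50897216796875), 24.101642608642578)
```

View pics/w3.png

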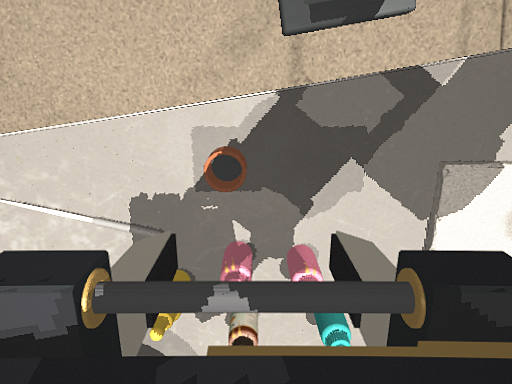

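View pics/top2.png

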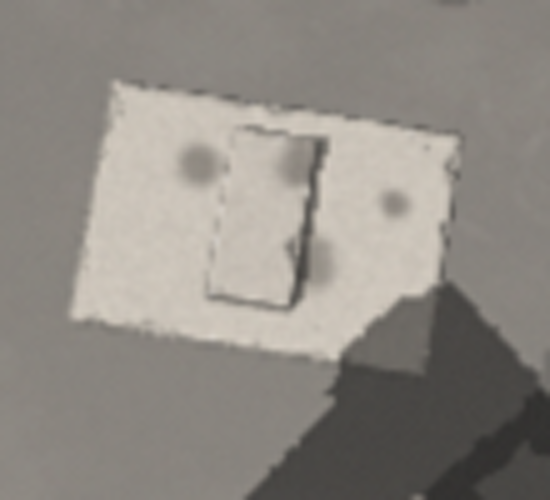

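The wrist view shows the crucible rim at (225,169), with the pink bottles behind it at (237,265) and (303,265), clear of the grasp. The top crop shows the brick lying square on the board, with top corners near (240,126), (316,136), (292,306) and (208,296).

```bash
python3 - <<'E'
from h import *
c=cam('top')
B=onz(c,np.array([(240,126),(318,136),(293,307),(208,296)])/5+[190,150],.056)[:,:2]
A=onz(c,np.array([(112,82),(459,134),(432,373),(72,318)])/5+[190,150],.016)[:,:2]
print(B.mean(0),A.mean(0),np.arctan2(*(B[1]-B[0])),np.arctan2(*(A[1]-A[0])), np.linalg.norm(B[1]-B[0]),np.linalg.norm(B[2]-B[1]))
go(.3655,-.3245,.1)
E
```

```text
[0.50425058 0.01174406] [0.50270052 0.01125517] -3.009594600049015 -2.9874767914833598 0.053424455064585354 0.11722050507296611
shift [ -1.6 -28.3 113. ] turn 0 q6 -2.25
```

apply_moves(rows=[{"xyz": [-2, -28, 0], "turn": 0}, {"xyz": [0, 0, 50], "turn": 0}, {"xyz": [0, 0, 50], "turn": 0}, {"xyz": [0, 0, 45], "turn": 0}, {"xyz": [0, 0, 35], "turn": 0}, {"xyz": [0, 0, 20], "turn": 0}, {"xyz": [0, 0, 7], "turn": 0}, {"xyz": [0, 0, 0], "turn": 0}, {"xyz": [0, 0, 0], "turn": 0}])

```text
time: 11.92
tool_pos: [0.366, -0.3256, 0.0066]
tool_rot: [-3.14, 0.001, 2.983]
contact_force: [0.1, 0.0, 0.5]
opening: 0.0782
```

apply_moves(rows=[{"xyz": [0, 0, 0], "turn": 0}, {"xyz": [0, 0, 0], "turn": 0}, {"xyz": [0, 0, 0], "turn": 0}, {"xyz": [0, 0, 0], "turn": 0}, {"xyz": [0, 0, 0], "turn": 0}, {"xyz": [0, 0, 0], "turn": 0}, {"xyz": [0, 0, 0], "turn": 0}, {"xyz": [0, 0, 0], "turn": 0}], gripper=0.3, newtons=12)

```text
time: 12.92
tool_pos: [0.3655, -0.3253, 0.0058]
tool_rot: [-3.142, 0.0, 2.983]
contact_force: [0.3, 0.2, 2.8]
opening: 0.0436
```

apply_moves(rows=[{"xyz": [0, 0, -15], "turn": 0}, {"xyz": [0, 0, -35], "turn": 0}, {"xyz": [0, 0, -40], "turn": 0}, {"xyz": [0, 0, -40], "turn": 0}, {"xyz": [0, 0, -30], "turn": 0}, {"xyz": [0, 0, 0], "turn": 0}])

```text
time: 13.68
tool_pos: [0.3663, -0.3262, 0.1685]
tool_rot: [-3.138, 0.004, 2.983]
contact_force: [1.1, -0.4, -1.4]
opening: 0.044
```

```bash
python3 - <<'E'
from h import *
go(.505,.0145,.17,2.983)
E
```

```text
shift [-83.1 358.3  -2.4] turn -0.0 q6 -2.3
```

apply_moves(rows=[{"xyz": [-9, 38, 0], "turn": 0}, {"xyz": [-9, 40, 0], "turn": 0}, {"xyz": [-9, 40, 0], "turn": 0}, {"xyz": [-9, 40, 0], "turn": 0}, {"xyz": [-9, 40, 0], "turn": 0}, {"xyz": [-9, 40, 0], "turn": 0}, {"xyz": [-9, 40, 0], "turn": 0}, {"xyz": [-9, 40, 0], "turn": 0}, {"xyz": [-10, 40, 0], "turn": 0}, {"xyz": [0, 0, 0], "turn": 0}])

```text
time: 14.92
tool_pos: [0.5028, 0.0176, 0.1646]
tool_rot: [3.141, -0.002, 2.986]
contact_force: [-0.3, -0.1, -1.8]
opening: 0.0442
```

apply_moves(rows=[{"xyz": [0, 0, 20], "turn": 0}, {"xyz": [0, 0, 30], "turn": 0}, {"xyz": [0, 0, 20], "turn": 0}, {"xyz": [0, 0, 10], "turn": 0}, {"xyz": [0, 0, 0], "turn": 0}, {"xyz": [0, 0, 0], "turn": 0}, {"xyz": [0, 0, 0], "turn": 0}])

```text
time: 15.8
tool_pos: [0.5035, 0.0152, 0.0865]
tool_rot: [3.141, 0.002, 2.983]
contact_force: [-0.5, -0.3, -0.7]
opening: 0.044
```

```bash
python3 - <<'E'
from h import *
go(.505,.0145,.062,2.983)
E
```

```text
shift [-1.6 -0.4 24.5] turn -0.0 q6 -1.53
```

apply_moves(rows=[{"xyz": [-1, 0, 14], "turn": 0}, {"xyz": [0, 0, 7], "turn": 0}, {"xyz": [0, 0, 3], "turn": 0}, {"xyz": [0, 0, 0.5], "turn": 0}, {"xyz": [0, 0, 0], "turn": 0}, {"xyz": [0, 0, 0], "turn": 0}])

```text
time: 16.55
tool_pos: [0.5035, 0.0152, 0.0615]
tool_rot: [-3.142, -0.001, 2.983]
contact_force: [-3.6, -0.6, 5.7]
opening: 0.044
```

apply_moves(rows=[{"xyz": [0, 0, 0], "turn": 0}, {"xyz": [0, 0, 0], "turn": 0}, {"xyz": [0, 0, 0], "turn": 0}, {"xyz": [0, 0, 0], "turn": 0}, {"xyz": [0, 0, -15], "turn": 0}, {"xyz": [0, 0, -35], "turn": 0}, {"xyz": [0, 0, -40], "turn": 0}, {"xyz": [0, 0, -40], "turn": 0}, {"xyz": [0, 0, -30], "turn": 0}, {"xyz": [0, 0, 0], "turn": 0}], gripper=0.75)

```text
time: 17.8
tool_pos: [0.5053, 0.015, 0.2245]
tool_rot: [3.141, 0.006, 2.983]
contact_force: [-1.1, 0.5, 0.3]
opening: 0.0687
```

```bash
python3 - <<'E'
from h import *
go(.54,-.324,.25,2.983)
c=cam('wrist'); cv2.imwrite('pics/w4.png',c['frame'])
E
```

```text
shift [ -88.  -329.3  -25. ] turn -0.0 q6 -1.53
```

View pics/w4.png

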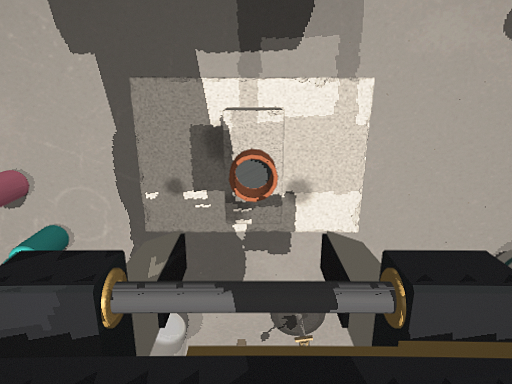

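The crucible stands upright with its rim centred near (254,176). The brick's top face spans columns 224–284 and rows 108–222. I'll measure this numerically along with the dropper approach.

```bash
python3 - <<'E'
from h import *
c=cam('wrist'); f=c['frame']
m=cv2.inRange(cv2.cvtColor(f,cv2.COLOR_BGR2HSV),(3,100,50),(16,255,255))
q=max(cv2.findContours(m[100:230,200:310],0,2)[0],key=cv2.contourArea).reshape(-1,2)+[200,100]
P=onz(c,q,.09)[:,:2]; print('cruc',(P.min(0)+P.max(0))/2)
B=onz(c,[(224,110),(283,110)],.056)[:,:2]; ex=np.array([np.cos(.157),-np.sin(.157)])
print('brick near edge',B,B.mean(0)+.0575*ex)
go(.50,-.324,.25,2.983)
E
```

```text
cruc [0.503173   0.01464108]
brick near edge [[ 0.44396802 -0.00275763]
 [ 0.45252402  0.05112481]] [0.50503882 0.01519313]
shift [ -50.  -335.5  -28.6] turn -0.0 q6 -1.53
```

apply_moves(rows=[{"xyz": [-9, -40, -5], "turn": 0}, {"xyz": [-10, -42, -10], "turn": 0}, {"xyz": [-10, -42, -10], "turn": 0}, {"xyz": [-10, -42, 0], "turn": 0}, {"xyz": [-10, -42, 0], "turn": 0}, {"xyz": [-10, -42, 0], "turn": 0}, {"xyz": [-10, -40, 0], "turn": 0}, {"xyz": [-10, -39, 0], "turn": 0}, {"xyz": [0, 0, 0], "turn": 0}, {"xyz": [0, 0, 0], "turn": 0}])

```text
time: 19.15
tool_pos: [0.5295, -0.3215, 0.2449]
tool_rot: [3.14, -0.002, 2.983]
contact_force: [0.7, 0.1, -0.5]
opening: 0.0686
```

```bash
python3 - <<'E'
from h import *
c=cam('wrist'); s=robot.observe(); print(s['tool_pos'],s['tool_rot'][2],proj(c,[(.55,-.324,.1),(.55,-.324,0),(.55,-.324,.062)])); cv2.imwrite('pics/w5.png',c['frame'])
E
```

```text
[ 0.5297587  -0.32111626  0.24538757] 2.9833621598554276 [[253.84469315 197.71994875]
 [253.58004566 172.13240362]
 [253.72733508 186.37628036]]
```

View pics/w5.png

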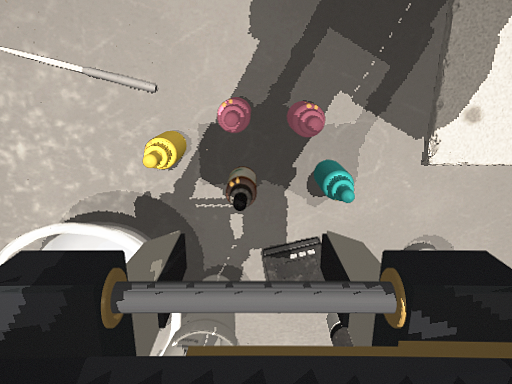

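The amber dropper's teat tip is at (240,202) and its body is near (241,183). The yellow (163,150), pink (234,115) and (306,118), and turquoise (337,182) bottles are around it, and the white bowl's edge is at lower left.

```bash
python3 - <<'E'
from h import *
c=cam('wrist')
print('teat',onz(c,[(240,204)],.1),'shoulder',onz(c,[(241,187)],.062),'foot',onz(c,[(241,172)],.0))
print('tips yel,turq',onz(c,[(149,162),(346,196)],.1))
t=cam('top'); print('bowl',onz(t,np.array([(628,232),(583,262),(595,275)])*.64,.09))
p=(onz(c,[(240,204)],.1)+onz(c,[(241,187)],.062))[0]/2
go(p[0],p[1],.04)
E
```

```text
teat [[ 0.55459808 -0.3375358   0.1       ]] shoulder [[ 0.54909608 -0.33693018  0.062     ]] foot [[ 0.54796645 -0.33882196  0.        ]]
tips yel,turq [[ 0.50213235 -0.41194606  0.1       ]
 [ 0.56225908 -0.2386171   0.1       ]]
bowl [[ 0.64826388 -0.51684195  0.09      ]
 [ 0.58350165 -0.41813744  0.09      ]
 [ 0.55562658 -0.44196526  0.09      ]]
shift [-24.2 -12.7 206.1] turn 0 q6 -2.08
```

```bash
python3 - <<'E'
from h import *
t=cam('top'); s=cam('scene')
def tri(a,b):
    d1=ray(t,[np.array(a)*.64])[0]; d2=ray(s,[np.array(b)*.64])[0]
    k=np.linalg.lstsq(np.c_[d1,-d2],s['o']-t['o'],rcond=None)[0]
    return t['o']+d1*k[0], s['o']+d2*k[1]
print(tri((628,235),(663,314))); print(tri((577,303),(581,336)), 'yel tip')
print(tri((540,279),(548,310)))
f=t['frame'];a=cv2.resize(f[110:190,330:440],None,fx=3.6,fy=3.6); b=cv2.resize(s['frame'][165:245,350:460],None,fx=3.6,fy=3.6); cv2.imwrite('pics/bowl.png',np.hstack([a,b]))
E
```

```text
(array([ 0.64182882, -0.51661099,  0.08957147]), array([ 0.64229159, -0.51782302,  0.09017099]))
(array([ 0.49710093, -0.40305617,  0.08478634]), array([ 0.50144177, -0.4125208 ,  0.08820468])) yel tip
(array([ 0.54864997, -0.3281108 ,  0.0824917 ]), array([ 0.55243219, -0.33586568,  0.08499341]))
```

Bowl rim comes out near 90 mm, so the gripper body at about 106 mm clears it. Descending now.

apply_moves(rows=[{"xyz": [-24, -13, 0], "turn": 0}, {"xyz": [0, 0, 40], "turn": 0}, {"xyz": [0, 0, 45], "turn": 0}, {"xyz": [0, 0, 45], "turn": 0}, {"xyz": [0, 0, 35], "turn": 0}, {"xyz": [0, 0, 25], "turn": 0}, {"xyz": [0, 0, 14], "turn": 0}, {"xyz": [0, 0, 0], "turn": 0}, {"xyz": [0, 0, 0], "turn": 0}])

```text
time: 20.52
tool_pos: [0.5524, -0.3392, 0.0435]
tool_rot: [-3.141, 0.002, 2.983]
contact_force: [0.0, -0.4, 0.9]
opening: 0.0689
```

apply_moves(rows=[{"xyz": [0, 0, 0], "turn": 0}, {"xyz": [0, 0, 0], "turn": 0}, {"xyz": [0, 0, 0], "turn": 0}, {"xyz": [0, 0, 0], "turn": 0}, {"xyz": [0, 0, 0], "turn": 0}, {"xyz": [0, 0, 0], "turn": 0}, {"xyz": [0, 0, 0], "turn": 0}, {"xyz": [0, 0, 0], "turn": 0}], gripper=0.2, newtons=15)

```text
time: 21.52
tool_pos: [0.5517, -0.3388, 0.0422]
tool_rot: [3.142, 0.0, 2.983]
contact_force: [0.0, 0.2, 1.2]
opening: 0.0318
```

apply_moves(rows=[{"xyz": [0, 0, -10], "turn": 0}, {"xyz": [0, 0, -30], "turn": 0}, {"xyz": [0, 0, -40], "turn": 0}, {"xyz": [0, 0, -40], "turn": 0}, {"xyz": [0, 0, -40], "turn": 0}, {"xyz": [0, 0, 0], "turn": 0}, {"xyz": [0, 0, 0], "turn": 0}])

```text
time: 22.4
tool_pos: [0.5512, -0.3385, 0.2017]
tool_rot: [3.141, -0.001, 2.983]
contact_force: [-0.9, 0.1, -1.8]
opening: 0.032
```

```bash
python3 - <<'E'
from h import *
bx=np.array([.988,-.156]); by=np.array([.156,.988]); p=np.array([.504,.0145])-.077*by; print(p, np.array([.504,.0145])+.077*by)
go(*p,.2,2.983-np.pi/2)
c=cam('wrist'); cv2.imwrite('pics/w6.png',c['frame'])
E
```

```text
[ 0.491988 -0.061576] [0.516012 0.090576]
shift [102.3 264.1   1.9] turn 1.571 q6 -2.08
```

View pics/w6.png

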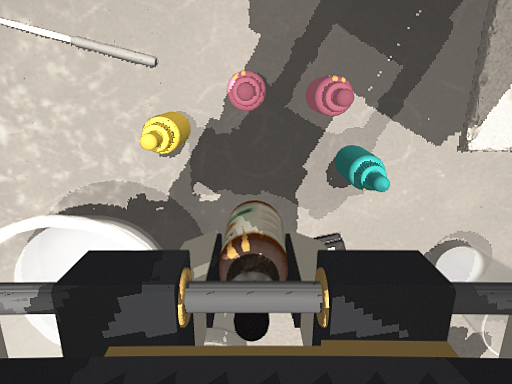

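The dropper is held upright between the pads, body at (252,235), and all four look-alikes still stand. I'll carry it to the −y end, turning a quarter so the fingers close along the board's short axis.

apply_moves(rows=[{"xyz": [14, 36, 0], "turn": 0}, {"xyz": [15, 38, 0], "turn": 0}, {"xyz": [15, 38, 0], "turn": 0}, {"xyz": [15, 38, 0], "turn": 0}, {"xyz": [15, 38, 0], "turn": 0}, {"xyz": [14, 38, 0], "turn": 0}, {"xyz": [14, 38, 0], "turn": 0}, {"xyz": [0, 0, 0], "turn": 0.16}, {"xyz": [0, 0, 0], "turn": 0.16}, {"xyz": [0, 0, 0], "turn": 0.16}])

```text
time: 23.7
tool_pos: [0.4919, -0.0616, 0.2009]
tool_rot: [-3.141, -0.003, 2.498]
contact_force: [-0.1, -0.0, -1.5]
opening: 0.0319
```

apply_moves(rows=[{"xyz": [0, 0, 0], "turn": 0.16}, {"xyz": [0, 0, 0], "turn": 0.16}, {"xyz": [0, 0, 0], "turn": 0.16}, {"xyz": [0, 0, 0], "turn": 0.16}, {"xyz": [0, 0, 0], "turn": 0.16}, {"xyz": [0, 0, 0], "turn": 0.16}, {"xyz": [0, 0, 0], "turn": 0.13}, {"xyz": [0, 0, 0], "turn": 0}, {"xyz": [0, 0, 0], "turn": 0}, {"xyz": [0, 0, 0], "turn": 0}])

```text
time: 24.95
tool_pos: [0.4925, -0.062, 0.2019]
tool_rot: [-3.141, -0.0, 1.414]
contact_force: [-0.7, 0.7, -0.8]
opening: 0.0316
```

```bash
python3 - <<'E'
from h import *
go(.492,-.0616,.0585,2.983-np.pi/2)
E
```

```text
shift [  0.3  -0.5 143.4] turn 0.002 q6 -0.12
```

apply_moves(rows=[{"xyz": [0, 0, 30], "turn": 0}, {"xyz": [0, 0, 40], "turn": 0}, {"xyz": [0, 0, 35], "turn": 0}, {"xyz": [0, 0, 20], "turn": 0}, {"xyz": [0, 0, 10], "turn": 0}, {"xyz": [0, 0, 5], "turn": 0}, {"xyz": [0, 0, 2.5], "turn": 0}, {"xyz": [0, 0, 0], "turn": 0}, {"xyz": [0, 0, 0], "turn": 0}])

```text
time: 26.08
tool_pos: [0.493, -0.0621, 0.0602]
tool_rot: [3.14, 0.0, 1.413]
contact_force: [-1.2, -0.0, -0.1]
opening: 0.0319
```

apply_moves(rows=[{"xyz": [0, 0, 0], "turn": 0}, {"xyz": [0, 0, 0], "turn": 0}, {"xyz": [0, 0, 0], "turn": 0}, {"xyz": [0, 0, 0], "turn": 0}, {"xyz": [0, 0, -15], "turn": 0}, {"xyz": [0, 0, -35], "turn": 0}, {"xyz": [0, 0, -40], "turn": 0}, {"xyz": [0, 0, -40], "turn": 0}, {"xyz": [0, 0, -40], "turn": 0}, {"xyz": [0, 0, 0], "turn": 0}], gripper=0.7)

```text
time: 27.32
tool_pos: [0.4942, -0.0624, 0.2339]
tool_rot: [3.134, 0.001, 1.413]
contact_force: [-0.3, 0.6, -0.4]
opening: 0.0642
```

```bash
python3 - <<'E'
from h import *
go(.40,.30,.22,2.983-np.pi/2)
c=cam('wrist'); cv2.imwrite('pics/w7.png',c['frame'])
E
```

```text
shift [ 343.1 -150.2   12.4] turn 0.001 q6 -0.12
```

View pics/w7.png

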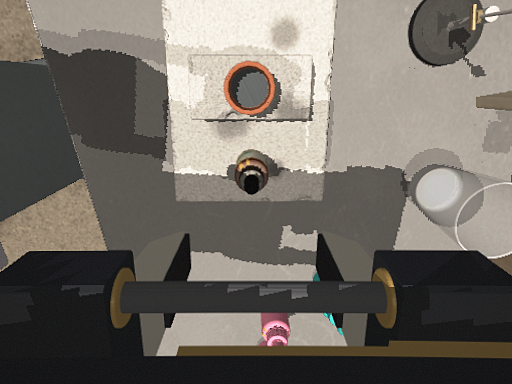

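The dropper stands upright on the board, teat at (251,183), level with the crucible rim at (250,89). Now the white bottle.

apply_moves(rows=[{"xyz": [38, -17, 0], "turn": 0}, {"xyz": [39, -17, 0], "turn": 0}, {"xyz": [38, -17, 0], "turn": 0}, {"xyz": [38, -17, 0], "turn": 0}, {"xyz": [38, -17, 0], "turn": 0}, {"xyz": [38, -17, 0], "turn": 0}, {"xyz": [38, -16, 0], "turn": 0}, {"xyz": [38, -16, 0], "turn": 0}, {"xyz": [38, -16, 0], "turn": 0}, {"xyz": [0, 0, 0], "turn": 0}])

```text
time: 28.62
tool_pos: [0.397, 0.3019, 0.2286]
tool_rot: [-3.139, 0.001, 1.417]
contact_force: [0.3, -1.0, 0.5]
opening: 0.0642
```

apply_moves(rows=[{"xyz": [0, 0, 0], "turn": 0}, {"xyz": [0, 0, 0], "turn": 0}])

```text
time: 28.88
tool_pos: [0.3987, 0.2992, 0.2295]
tool_rot: [-3.141, 0.001, 1.411]
contact_force: [0.3, -0.5, -0.5]
opening: 0.0643
```

```bash
python3 - <<'E'
from h import *
c=cam('wrist'); f=c['frame']; s=robot.observe(); print(s['tool_pos'],proj(c,[(.3997,.317,.081)]))
cv2.imwrite('pics/w8.png',f)
E
```

```text
[0.39875368 0.29925975 0.22959609] [[249.4356663  157.21113313]]
```

View pics/w8.png

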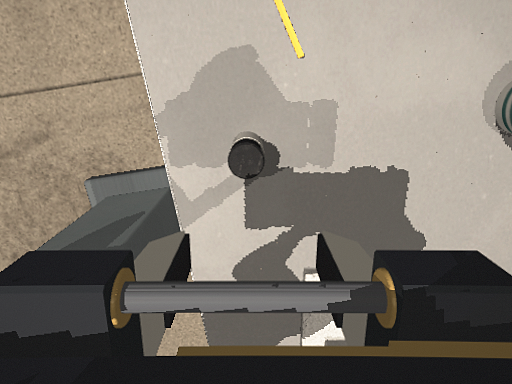

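The black cap's top is centred at about (246,158), and nothing stands near it.

```bash
python3 - <<'E'
from h import *
c=cam('wrist')
p=onz(c,[(246,159)],.081)[0]; print(p); go(p[0],p[1],.031)
E
```

```text
[0.39644763 0.31591058 0.081     ]
shift [ 16.   -4.9 198.7] turn 0 q6 0.65
```

apply_moves(rows=[{"xyz": [16, -5, 0], "turn": 0}, {"xyz": [0, 0, 45], "turn": 0}, {"xyz": [0, 0, 45], "turn": 0}, {"xyz": [0, 0, 45], "turn": 0}, {"xyz": [0, 0, 35], "turn": 0}, {"xyz": [0, 0, 20], "turn": 0}, {"xyz": [0, 0, 8], "turn": 0}, {"xyz": [0, 0, 0], "turn": 0}, {"xyz": [0, 0, 0], "turn": 0}])

```text
time: 30.1
tool_pos: [0.3967, 0.3174, 0.0326]
tool_rot: [3.14, -0.001, 1.413]
contact_force: [0.5, 1.0, -0.1]
opening: 0.0642
```

apply_moves(rows=[{"xyz": [0, 0, 0], "turn": 0}, {"xyz": [0, 0, 0], "turn": 0}, {"xyz": [0, 0, 0], "turn": 0}, {"xyz": [0, 0, 0], "turn": 0}, {"xyz": [0, 0, 0], "turn": 0}, {"xyz": [0, 0, 0], "turn": 0}, {"xyz": [0, 0, 0], "turn": 0}, {"xyz": [0, 0, 0], "turn": 0}], gripper=0.2, newtons=15)

```text
time: 31.1
tool_pos: [0.3961, 0.3169, 0.0319]
tool_rot: [3.141, -0.0, 1.413]
contact_force: [-1.0, -1.4, 4.3]
opening: 0.0348
```

apply_moves(rows=[{"xyz": [0, 0, -10], "turn": 0}, {"xyz": [0, 0, -30], "turn": 0}, {"xyz": [0, 0, -40], "turn": 0}, {"xyz": [0, 0, -40], "turn": 0}, {"xyz": [0, 0, -40], "turn": 0}, {"xyz": [0, 0, 0], "turn": 0}, {"xyz": [0, 0, 0], "turn": 0}])

```text
time: 31.98
tool_pos: [0.3956, 0.3166, 0.1913]
tool_rot: [-3.141, 0.001, 1.413]
contact_force: [-0.8, 0.5, -1.0]
opening: 0.0346
```

```bash
python3 - <<'E'
from h import *
go(.516,.0906,.19,2.983-np.pi/2)
E
```

```text
shift [-204.2  154.4    1.3] turn 0.001 q6 0.68
```

apply_moves(rows=[{"xyz": [-34, 25, 0], "turn": 0}, {"xyz": [-34, 26, 0], "turn": 0}, {"xyz": [-34, 26, 0], "turn": 0}, {"xyz": [-34, 26, 0], "turn": 0}, {"xyz": [-34, 26, 0], "turn": 0}, {"xyz": [-34, 25, 0], "turn": 0}, {"xyz": [0, 0, 0], "turn": 0}, {"xyz": [0, 0, 0], "turn": 0}, {"xyz": [0, 0, 0], "turn": 0}])

```text
time: 33.1
tool_pos: [0.5153, 0.0921, 0.1912]
tool_rot: [-3.14, -0.0, 1.414]
contact_force: [-0.4, -0.1, -1.0]
opening: 0.0348
```

apply_moves(rows=[{"xyz": [0, 0, 30], "turn": 0}, {"xyz": [0, 0, 40], "turn": 0}, {"xyz": [0, 0, 35], "turn": 0}, {"xyz": [0, 0, 20], "turn": 0}, {"xyz": [0, 0, 9], "turn": 0}, {"xyz": [0, 0, 5], "turn": 0}, {"xyz": [0, 0, 0], "turn": 0}, {"xyz": [0, 0, 0], "turn": 0}, {"xyz": [0, 0, 0], "turn": 0}])

```text
time: 34.22
tool_pos: [0.5164, 0.0912, 0.0533]
tool_rot: [3.14, -0.0, 1.413]
contact_force: [0.7, -0.1, -0.4]
opening: 0.0343
```

```bash
python3 - <<'E'
from h import *
go(.516,.0906,.048,2.983-np.pi/2)
E
```

```text
shift [-0.7 -0.3  5.3] turn 0.001 q6 0.19
```

apply_moves(rows=[{"xyz": [0, 0, 2.5], "turn": 0}, {"xyz": [0, 0, 2], "turn": 0}, {"xyz": [0, 0, 0.5], "turn": 0}, {"xyz": [0, 0, 0], "turn": 0}, {"xyz": [0, 0, 0], "turn": 0}])

```text
time: 34.85
tool_pos: [0.516, 0.0912, 0.0479]
tool_rot: [3.142, -0.0, 1.413]
contact_force: [-0.8, 0.0, 4.5]
opening: 0.0343
```

apply_moves(rows=[{"xyz": [0, 0, 0], "turn": 0}, {"xyz": [0, 0, 0], "turn": 0}, {"xyz": [0, 0, 0], "turn": 0}, {"xyz": [0, 0, 0], "turn": 0}, {"xyz": [0, 0, -15], "turn": 0}, {"xyz": [0, 0, -35], "turn": 0}, {"xyz": [0, 0, -40], "turn": 0}, {"xyz": [0, 0, -40], "turn": 0}, {"xyz": [0, 0, -40], "turn": 0}, {"xyz": [0, 0, -30], "turn": 0}], gripper=0.7)

```text
time: 36.1
tool_pos: [0.5162, 0.0912, 0.2509]
tool_rot: [3.138, -0.001, 1.413]
contact_force: [-0.3, 0.4, -0.0]
opening: 0.0643
```

apply_moves(rows=[{"xyz": [40, 0, 0], "turn": 0}, {"xyz": [42, 0, 0], "turn": 0}, {"xyz": [42, 0, 0], "turn": 0}, {"xyz": [42, 0, 0], "turn": 0}, {"xyz": [40, 0, 0], "turn": 0}, {"xyz": [0, 0, 0], "turn": 0}, {"xyz": [0, 0, 0], "turn": 0}, {"xyz": [0, 0, 0], "turn": 0}])

```text
time: 37.1
tool_pos: [0.5485, 0.2934, 0.2483]
tool_rot: [3.141, 0.0, 1.412]
contact_force: [-0.1, 0.5, 0.6]
opening: 0.0645
```

```bash
python3 - <<'E'
from h import *
c=cam('top'); cv2.imwrite('topf.png',c['frame']); s=cam('scene')
a=cv2.resize(c['frame'][130:240,180:310],(600,508),interpolation=cv2.INTER_CUBIC)
cv2.imwrite('pics/fin.png',np.hstack([cv2.resize(c['frame'][130:240,190:310],(400,367),interpolation=cv2.INTER_CUBIC),cv2.resize(s['frame'][130:240,180:300],(400,367),interpolation=cv2.INTER_CUBIC)]))
E
```

```text
(no output)
```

View pics/fin.png

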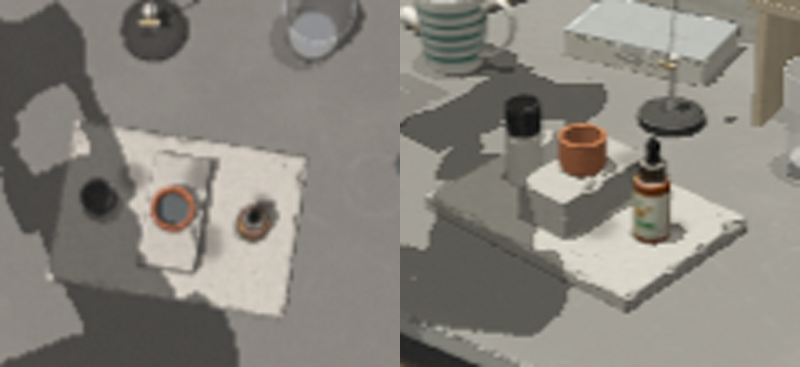

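All four pieces stand upright in both views. In the top crop, the cap is at (97,199), the crucible rim at (174,208) and the teat at (255,214). I'll do one numeric check, then hand in.

```bash
python3 - <<'E'
from h import *
c=cam('top'); th=-.157; R=np.array([[np.cos(th),-np.sin(th)],[np.sin(th),np.cos(th)]])
ok=True
for n,p,z,y in(('white',(97,199),.097,77),('cruc',(174,208),.09,0),('teat',(255,214),.116,-77)):
    b=((onz(c,[np.array(p)*.3+[190,130]],z)[0,:2]-[.504,.0145])@R*1000).round(1); print(n,b); ok&=abs(b[0])<13 and abs(b[1]-y)<11
if ok: print(robot.hand_in())
E
```

```text
white [-5.4 73.5]
cruc [-1.6 -2.1]
teat [  1.4 -81.6]
the job is handed in; nothing more can be done
None
```

The layout is finished and handed in at about 37 s; the hand-in gave no verdict, so the result rests on my own checks.

- **Brick:** it lies crosswise in the middle of the board. The top view put its centre about 2 mm from the board's centre and square to within about 0.02 rad.
- **Crucible:** it stands upright on the brick. The wrist view put it about 2 mm from the brick's middle.
- **Dropper bottle:** the amber one stands at the scale's end (−y). My last check put it at 1 mm from the long midline and 82 mm from the board's centre.
- **White bottle:** the open-bench one stands at the other end (+y), at 5 mm from the long midline and 74 mm from the centre.

Those bottle and crucible figures come from the last top-view check, in which all three were 2–6 mm off target, within tolerance. Part of that is the top camera's coarse resolution, about 3.6 mm per pixel. The top view had also put the dropper bottle 13 mm from where the wrist view did. I trusted the wrist view, and the grasp succeeded.

The scale and mug were never approached, though I didn't measure them again. The coloured look-alikes were still standing after the dropper was lifted out. At hand-in the arm was clear of everything, about 0.25 m above the bench.

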